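# Fit the second counter shoe to the bangle bender

### The arm

A 7-joint arm with a two-finger parallel gripper is mounted at the origin on the work surface. World frame = base frame: x ahead of the robot, y to its left, z up, the work surface at z = 0. Lengths are in m, angles in rad, forces in N, time in s.
With the tool pointing down it reaches from about 0.35 to 0.775 m from the base axis. Payload 3.1 kg.
Tool frame: the origin (TCP) lies at the very end of the fingers, on their centre line; the grasp point (between the pads) lies 19 mm behind it (ctrl.hold_point_z is the distance from the TCP to the grasp point, in m); z points along the fingers, y is the line along which they close (so a half turn about z gives the same grasp; the last joint's range is limited). The gripper opens to 85 mm and grips with 20 to 120 N. Pads are 22 mm wide; open, the fingers measure 114 mm over their backs; the gripper's body (76 mm by 85 mm) begins 54 mm behind the grasp point. The pads swing forward as they close: fully open they stand 13 mm farther back than shut.
Start: joints at [-1.246, 0.311, 0.014, 1.512, -0.004, 1.319, -0.027], TCP at [0.197, 0.513, 0.231] pointing down, gripper open.
Joint ranges: [-2.7, 2.7], [-0.3, 1.91], [-1.27, 1.3], [0.12, 2.57], [-1.44, 4.58], [0.2, 2.03], [-3.05, 3.05]. Speed limits (rad/s): [2.79, 2.79, 3.14, 3.14, 3.14, 3.14, 3.14].

### API

Orientations are given as a unit quaternion [x, y, z, w].
In Python, from bench import ctrl gives the robot as it stands.
- The arm moves only by the tool jog_arm, never from a script. Its argument "plan" is a list of rows, each a list of 3 entries, a list of its own where there are three numbers: the opening, from -1 (shut) to 1 (fully open), then the shift along the tool's x, y, z each as a share of 300 mm, from -1 to 1, then the turn about the tool's z as a share of pi rad, from -1 to 1. A call has 1 to 12 rows; each row is the pose to reach, as a shift and turn from the pose commanded when the call began, along the tool's axes at that moment, turning the shorter way round; what a row does not reach only later rows make up. A row lasts 1/8 s, in which the tool goes at most 62.5 mm and 10.7 degrees, less where a joint would pass 70% of its speed; a pose out of reach is approached as far as the arm can. A call with a number of a shift or a turn outside -1 to 1 is refused whole. A call with a gripper value outside its range is refused whole. The fingers move at their own pace and stop on an object; "force" is the grip in N (left out, the last holds). Time passes only in rows, so rows that repeat a pose let the fingers close. It gives the time, the measured TCP pose, the force, the opening and the grip force at its end, in the units of the state.
- ctrl.read_state(): the state, without advancing time (a new reading comes with each control period).
- ctrl.capture(name): name is "scene" or "top" or "wrist"; returns the picture (400x640x3 uint8, red, green, blue); there is no depth.
- ctrl.calibration(name): a dict with "fovy" (degrees; the focal length in pixels is half the picture's height over the tangent of half this angle, whatever the lens; pixels are square), "cx", "cy" (the principal point, pixels), "dist" ([k1, k2, p1, p2, k3] as OpenCV has them; the pictures are not rectified), "xyz" and "orientation" of the camera in the world; the wrist camera has in their place "T_tool_cam" (4x4, takes a point from camera to tool coordinates, whose origin is the TCP and whose axes are the flange's). Camera axes: x right, y down, z forward; pixel columns grow to the right and rows downward; lengths in m; the calibration is good to about 2 mm. A picture is of the moment at which its call begins: read the wrist's pose just before it. calibration takes no time and is no camera call.
- ctrl.job_done(): hands the job in; it is judged then, once.
The state is a dict: "t": time; "joint_pos": joint angles; "dq": joint speeds; "joint_efforts": joint torques, N m; "tcp_pos": TCP position; "tool_rot": TCP orientation; "wrist_force": force on the tool from outside, world axes, zero at the start; "moment": the same for the moment, N m; "gripper_width": finger opening in m; "finger_force": force on a finger pad.
Only numpy, scipy, OpenCV 4.12 (cv2) and the standard library are available. Lean on these libraries where they do the work, as an engineer would, in place of code of your own. Each camera call takes 0.05 s, during which the arm holds its last target. There are 200 camera calls.

### The job

On the goldsmith's bangle bender, fit the loose white nylon counter shoe beside the one already fitted: flat back against the fence, nose towards the screw, its hole over the bare locating pin, pushed down until it sits flat on the bed. The pin is clamped by hand somewhere along its slot, so find it by feel: rest the shoe lightly on it and nudge it along the fence until it drops, without forcing it, because nylon bruises. Leave the other things where they are and let go of the shoe.

Things in the scene. Friction and masses are not known exactly. Their poses are not given: they have to be found in the camera images.
- shoe: The loose white nylon counter shoe to fit: 58 mm deep (x), 52 mm wide (y), 28 mm high, about 100 g. Origin: centre of its underside, z up. Flat back at x = +29 mm; nose with corners of 12 mm radius at x = -29 mm. Sides y = +-26 mm are flat from x = -17 to +29 mm: grip there. Starts on the bench right of the bender, upright, its x axis within 0.5 rad of world x.
- shoe_hole (a point): Centre of the lower mouth of the loose shoe's 12 mm hole, which runs straight down through the shoe at its x = +6 mm, y = 0, 23 mm from the back face.
- bender: Bangle bender, bolted down: steel bed 170 (x) x 250 (y) x 12 mm. Origin: centre of the bed's underside, on the bench. Screw ram along x at y = 0: nose at x = -7 mm, green nut block from x = -62 to -30 mm rising 42 mm above the bed, T-handle at x = -155 mm. Right shoe belongs at bender x = +34 mm, shoe axes along bender axes. Left shoe (white, same shape) is fitted at x = +34, y = +58 mm.
- fence (a point): Middle of the green fence's foot, on the bed's top, at the face the shoes lean on: bender x = +63, y = 0, z = +12 mm. The face looks to bender -x; the fence runs 115 mm to either side along y, is 14 mm thick and rises 20 mm above the bed.
- slot (a point): Centre, on the bed's top, of the right-hand pin's slot (bender x = +40, y = -58, z = +12 mm). The slot is 11 mm wide, 35 mm long along bender y. The steel pin is clamped fast in it, standing up from the bed, its axis 23 mm from the fence face and anywhere up to 12.5 mm either way from this point along y; where, is not reported.
- left_pin (a point): Top of the left pin, inside the fitted left shoe's hole (bender x = +40, y = +58, z = +25 mm). The right pin is the same: 10 mm diameter, 13 mm above the bed, top edge bevelled 1 mm. A shoe resting on it has its underside 13 mm above the bed; with the hole within about 1 mm of the pin's axis it goes down to the bed.
- black_shoe: a black nylon shoe of the same outside size with a larger hole, for another bender, loose on the bench; leave it alone. Origin at the centre of its underside
- dapping_block: a brass dapping block, a 50 mm cube with round hollows, loose on the bench; leave it alone. Origin at the centre of its underside
- bench_block: a steel bench block on a black rubber foot, 75 x 75 x 32 mm, loose on the bench beyond; leave it alone. Origin at the centre of its underside
Things that resemble listed ones, but are neither listed nor needed, are in the scene too. What is shaped like the shoe but yellow is not meant.

How it is judged:
By the outcome, as a careful person would: the job done as asked, in the order asked, and still so for the second after the job is handed in, with the robot touching nothing.
It also fails if it takes over 61 s, if anything falls off the work surface, if the arm or the gripper's body presses on something with over 40 N, if the wrist force passes 120 N, or if a joint passes its speed limit or range.

## Working session

There is one attempt and no reset: what is moved stays moved. The work goes in short steps, Python scripts to look and compute and a tool call to move; the robot and the scene stay as the last step left them, time stands still between calls to the robot, and variables do not carry over. Pictures are saved under pics/ and viewed, at most 10 in all, crops included, and the job is handed in when it is done.

Besides the shell and the picture viewer there is one more tool, called after "Request:" as name([rows], argument=value, ...), one row to a line, values as JSON. jog_arm: Moves the arm, as the interface text tells. Shift numbers are shares of 300 mm and turn numbers shares of pi rad, none past 1 either way. Its arguments: {"type":"object","properties":{"plan":{"type":"array","items":{"type":"array"}},"force":{"type":"number"}},"required":["plan"]}

```bash
mkdir -p pics
python3 - <<'E'
from bench import ctrl
import cv2,numpy as np
for n in ("scene","top"):
    im=ctrl.capture(n); cv2.imwrite(f"pics/{n}0.png",im[:,:,::-1])
    c=ctrl.calibration(n); print(n,{k:np.round(v,4).tolist() for k,v in c.items()})
s=ctrl.read_state(); print(s['t'],s['tcp_pos'],s['tool_rot'],s['gripper_width'],s['wrist_force'],ctrl.hold_point_z)
print(np.round(ctrl.calibration("wrist")["T_tool_cam"],4).tolist())
E
```

```text
scene {'fovy': 53.3394, 'cx': 316.7121, 'cy': 201.7151, 'dist': [-0.0191, 0.0, 0.0, 0.0, 0.0], 'xyz': [0.9226, 0.2705, 0.701], 'orientation': [0.3895, 0.8678, -0.2837, -0.1213]}
top {'fovy': 50.7781, 'cx': 320.8584, 'cy': 199.4319, 'dist': [-0.0715, 0.0, 0.0, 0.0, 0.0], 'xyz': [0.4048, -0.0364, 1.096], 'orientation': [0.7073, -0.7018, 0.0697, -0.0487]}
0.1 [0.1969822  0.51280228 0.23030542] [ 1.82300025e-01  9.83242354e-01 -1.07216859e-03 -1.54634172e-04] 0.08523510843387054 [-0.10849426 -0.39771689 -0.43034918] 0.0187
[[0.0005, -0.9638, -0.2667, 0.0681], [1.0, 0.0004, 0.0005, 0.0003], [-0.0004, -0.2667, 0.9638, -0.1419], [0.0, 0.0, 0.0, 1.0]]
```

View pics/scene0.png

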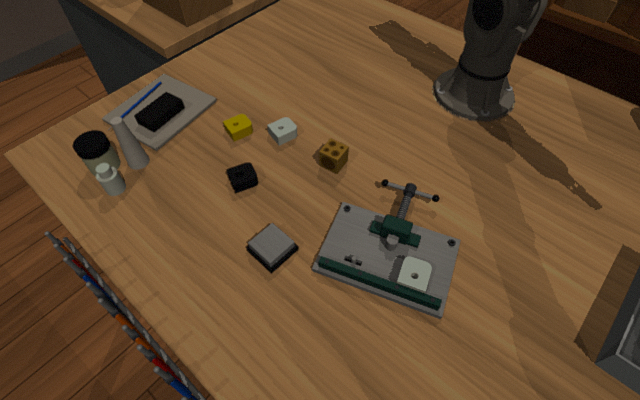

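View pics/top0.png

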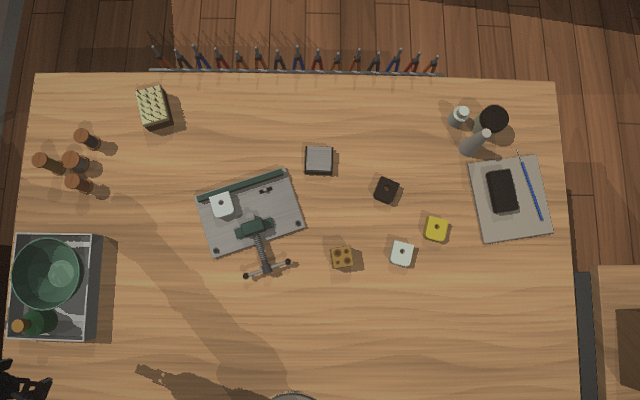

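The scene view shows four shoe-like things. In the top view they are the loose white shoe (402,253), the yellow one (436,229, not meant), the black one (386,190, leave alone) and the fitted white left shoe (221,204). I choose the loose white one at (402,253), which is scene (282,129). The bare pin shows near top (265,189) and scene (353,259). I'll check the choice in a close crop.

```bash
cat > h.py <<'E'
from bench import ctrl
import cv2,numpy as np
from scipy.spatial.transform import Rotation as R
def cam(n,st=None):
    c=ctrl.calibration(n); f=200/np.tan(np.radians(c['fovy'])/2)
    K=np.array([[f,0,c['cx']],[0,f,c['cy']],[0,0,1]]); d=np.array(c['dist'],float)
    if n=='wrist':
        T=np.eye(4);T[:3,:3]=R.from_quat(st['tool_rot']).as_matrix();T[:3,3]=st['tcp_pos'];T=T@np.array(c['T_tool_cam']);return K,d,T[:3,:3],T[:3,3]
    return K,d,R.from_quat(c['orientation']).as_matrix(),np.array(c['xyz'])
def cast(C,px,z):
    K,d,Rm,o=C
    u=cv2.undistortPoints(np.array(px,float).reshape(-1,1,2),K,d).reshape(-1,2)
    r=np.c_[u,np.ones(len(u))]@Rm.T
    return (o+r*((z-o[2])/r[:,2])[:,None])[:,:2]
def proj(C,P):
    K,d,Rm,o=C
    return cv2.projectPoints((np.array(P,float).reshape(-1,3)-o)@Rm,np.zeros(3),np.zeros(3),K,d)[0].reshape(-1,2)
def blobs(mask,amin=60):
    cs,_=cv2.findContours(mask.astype(np.uint8),cv2.RETR_EXTERNAL,cv2.CHAIN_APPROX_NONE)
    return sorted([c for c in cs if cv2.contourArea(c)>amin],key=cv2.contourArea,reverse=True)
def rect(pts):
    (c,s,a)=cv2.minAreaRect((pts*1000).astype(np.float32)); return np.round(c,1),np.round(s,1),round(a,2)
E
python3 - <<'E'
from h import *
im=cv2.imread('pics/top0.png'); C=cam('top'); hsv=cv2.cvtColor(im,cv2.COLOR_BGR2HSV)
H,S,V=cv2.split(hsv)
for c in blobs((S<60)&(V>150)):
    x,y,w,h=cv2.boundingRect(c)
    if 180<x<430 and 150<y<300:
        for z in(.028,.040): print('white',x,y,w,h,z,rect(cast(C,c.reshape(-1,2),z)))
for c in blobs((H>60)&(H<95)&(S>70)):
    x,y,w,h=cv2.boundingRect(c)
    if 180<x<330 and 150<y<300: print('green',x,y,w,h,rect(cast(C,c.reshape(-1,2),.032)))
a=cv2.resize(im[165:275,190:320],None,fx=4.4,fy=4.4,interpolation=2)
b=cv2.resize(im[225:275,380:425],None,fx=4.4,fy=4.4,interpolation=2)
o=np.zeros((a.shape[0],a.shape[1]+b.shape[1],3),np.uint8);o[:,:a.shape[1]]=a;o[:b.shape[0],a.shape[1]:]=b
cv2.imwrite('pics/crop0.png',o)
E
```

```text
white 209 191 25 26 0.028 (array([570.3, 187.4]), array([57.1, 52.8]), 19.49)
white 209 191 25 26 0.04 (array([568.4, 184.8]), array([56.4, 52.2]), 19.49)
white 391 240 23 26 0.028 (array([ 449.7, -273.5]), array([51.6, 58.1]), 75.78)
white 391 240 23 26 0.04 (array([ 449.2, -270.9]), array([51. , 57.5]), 75.78)
```

View pics/crop0.png

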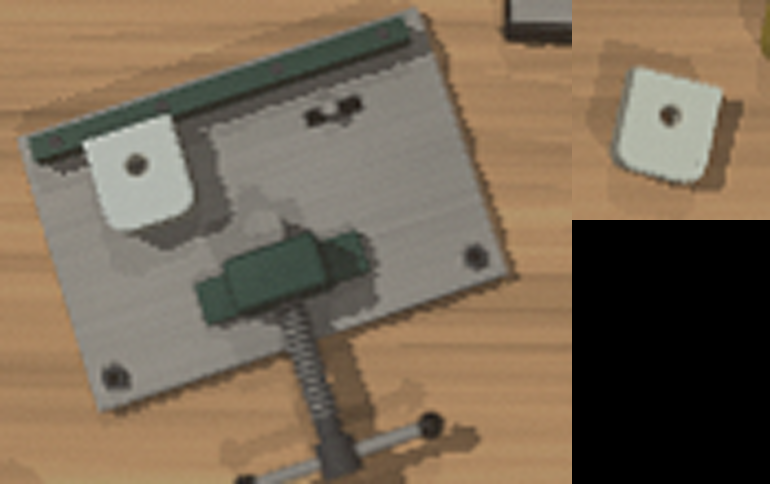

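The crop confirms it. The loose white shoe has its rounded nose downwards (towards the robot), it lies at about (0.450,-0.274) with yaw about -14°, and its hole is visible. The bare pin stands in the slot near (266,189). I'll fly over the bender for a wrist view first.

Request:
jog_arm([
  [1,[-0.83,-0.4,0],-0.04],
  [1,[-0.83,-0.4,0],-0.04],
  [1,[-0.83,-0.4,0],-0.04],
  [1,[-0.83,-0.4,0],-0.04],
  [1,[-0.83,-0.4,0],-0.04],
  [1,[-0.83,-0.4,0],-0.04],
])

```text
t: 0.85
tcp_pos: [0.3883, 0.3095, 0.231]
tool_rot: [0.123, 0.992, -0.001, 0.0]
wrist_force: [-1.1, 0.5, -1.3]
gripper_width: 0.0857
finger_force: 0.0
```

```bash
cat >> h.py <<'E'
def go(x,y,z,ydeg):
    """shares for a goal TCP and world angle of the tool y axis"""
    s=ctrl.read_state(); Rm=R.from_quat(s['tool_rot']).as_matrix()
    sh=Rm.T@(np.array([x,y,z])-s['tcp_pos'])/.3
    cur=np.degrees(np.arctan2(Rm[1,1],Rm[0,1])); t=-((ydeg-cur+90)%180-90)/180
    print('t',round(s['t'],2),'tcp',np.round(s['tcp_pos'],4),'yang',round(cur,2),'tilt',np.round(Rm[2],4),'shift',np.round(sh,4),'turn',round(t,4),'rows',round(np.linalg.norm(sh)*.3/.0625,1),'F',np.round(s['wrist_force'],2),'w',round(s['gripper_width'],4),'ff',s['finger_force'])
E
python3 -c "
from h import *
go(.58,.12,.24,75.8)"
```

```text
t 0.85 tcp [0.3883 0.3095 0.231 ] yang 75.82 tilt [-4.0e-04 -1.2e-03 -1.0e+00] shift [-0.7741 -0.4558 -0.0292] turn 0.0001 rows 4.3 F [-1.14  0.49 -1.27] w 0.0857 ff 0.0
```

Request:
jog_arm([
  [1,[-0.77,-0.46,-0.03],0],
  [1,[-0.77,-0.46,-0.03],0],
  [1,[-0.77,-0.46,-0.03],0],
  [1,[-0.77,-0.46,-0.03],0],
  [1,[-0.77,-0.46,-0.03],0],
  [1,[-0.77,-0.46,-0.03],0],
  [1,[-0.77,-0.46,-0.03],0],
])

```text
t: 1.72
tcp_pos: [0.5764, 0.1268, 0.2399]
tool_rot: [0.118, 0.993, 0.001, -0.001]
wrist_force: [0.0, 0.1, -0.2]
gripper_width: 0.0854
finger_force: 0.0
```

Run:
```python
from h import *
st=ctrl.read_state(); im=ctrl.capture('wrist')[:,:,::-1].copy(); cv2.imwrite('pics/w1.png',im); C=cam('wrist',st); np.save('w1st.npy',np.r_[st['tcp_pos'],st['tool_rot']])
H,S,V=cv2.split(cv2.cvtColor(im,cv2.COLOR_BGR2HSV))
for c in blobs((S<60)&(V>150),1000): print('white',cv2.boundingRect(c),rect(cast(C,c.reshape(-1,2),.04)))
for c in blobs((H>55)&(H<100)&(S>70),300): print('green',cv2.boundingRect(c),rect(cast(C,c.reshape(-1,2),.032)))
o=np.array([.5557,.1188]);th=np.radians(19.5);M=np.array([[np.cos(th),-np.sin(th)],[np.sin(th),np.cos(th)]])
for b in [(63,115,32),(63,-115,32),(40,-58,12),(40,58,40)]: print(b,proj(C,np.r_[o+M@np.array(b[:2])/1000,b[2]/1000]))
go(.45,-.10,.24,75.8)
```

```text
white (298, 36, 132, 155) (array([528.5, 189. ]), array([156. ,  85.8]), 19.24)
white (241, 152, 97, 64) (array([568.9,  87.3]), array([ 60.2, 116.4]), 3.57)
green (248, 94, 79, 63) (array([511.6, 104.8]), array([32.6, 94.8]), 19.45)
green (261, 188, 105, 70) (array([632.7, 103.3]), array([ 17.2, 146.5]), 19.46)
green (366, 152, 58, 45) (array([594.8, 211.6]), array([16.5, 77.7]), 20.04)
(63, 115, 32) [[420.11368061 151.28529611]]
(63, -115, 32) [[259.82250164 250.38572478]]
(40, -58, 12) [[288.00510819 207.87160732]]
(40, 58, 40) [[369.04715441 162.32046485]]
t 1.77 tcp [0.5764 0.1266 0.2401] yang 76.49 tilt [ 0.002   0.0017 -1.    ] shift [ 2.333e-01 -8.331e-01 -7.000e-04] turn 0.0038 rows 4.2 F [-0.34 -0.23 -1.3 ] w 0.0856 ff 0.0
```

View pics/w1.png

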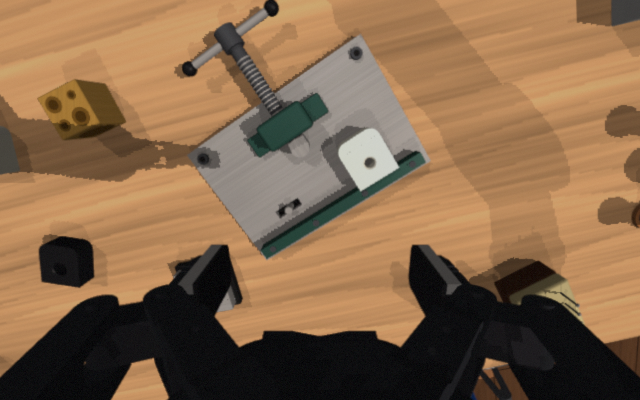

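The wrist view shows the left shoe's hole at (370,162), with (369,162) predicted, the fence running (264,253)–(425,157), and the slot and pin near (290,210). I'll crop it for a finer fit.

Run:
```python
from h import *
im=cv2.imread('pics/w1.png'); s=np.load('w1st.npy'); C=cam('wrist',dict(tcp_pos=s[:3],tool_rot=s[3:]))
T0=cv2.imread('pics/top0.png')
H,S,V=cv2.split(cv2.cvtColor(im,cv2.COLOR_BGR2HSV))
for t in(185,195,205,215):
  for c in blobs((S<40)&(V>t),800): print(t,cv2.boundingRect(c),rect(cast(C,c.reshape(-1,2),.04)))
a=cv2.resize(im[185:230,260:325],None,fx=8,fy=8,interpolation=cv2.INTER_CUBIC)
b=cv2.resize(T0[175:205,245:285],None,fx=6,fy=6,interpolation=cv2.INTER_CUBIC)
o=np.zeros((360,760,3),np.uint8);o[:,:520]=a;o[:180,520:]=b
cv2.imwrite('pics/crop1.png',o)
```

```text
185 (339, 129, 59, 61) (array([568.6, 185.1]), array([56.4, 51.1]), 19.4)
195 (339, 129, 59, 61) (array([568.6, 185.1]), array([56.3, 50.4]), 19.24)
205 (340, 129, 57, 60) (array([568.6, 185. ]), array([55.1, 49.4]), 19.23)
```

View pics/crop1.png

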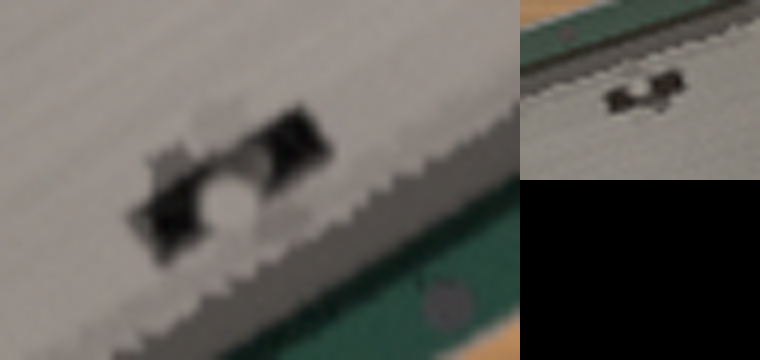

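Request:
jog_arm([
  [1,[0.23,-0.83,0],0],
  [1,[0.23,-0.83,0],0],
  [1,[0.23,-0.83,0],0],
  [1,[0.23,-0.83,0],0],
  [1,[0.23,-0.83,0],0],
  [1,[0.23,-0.83,0],0],
])

```text
t: 2.52
tcp_pos: [0.4515, -0.1008, 0.2407]
tool_rot: [0.119, 0.993, 0.001, 0.001]
wrist_force: [0.0, -0.3, -0.2]
gripper_width: 0.0851
finger_force: 0.0
```

```bash
python3 -c "
from h import *
go(.4497,-.2735,.15,75.8)"
```

```text
t 2.52 tcp [ 0.4515 -0.1008  0.2407] yang 76.28 tilt [-8.0e-04  1.9e-03 -1.0e+00] shift [-0.1304 -0.5614  0.3013] turn 0.0026 rows 3.1 F [ 0.03 -0.26 -0.18] w 0.0851 ff 0.0
```

Request:
jog_arm([
  [1,[-0.13,-0.56,0.3],0.003],
  [1,[-0.13,-0.56,0.3],0.003],
  [1,[-0.13,-0.56,0.3],0.003],
  [1,[-0.13,-0.56,0.3],0.003],
  [1,[-0.13,-0.56,0.3],0.003],
  [1,[-0.13,-0.56,0.3],0.003],
])

```text
t: 3.28
tcp_pos: [0.4514, -0.2718, 0.1508]
tool_rot: [0.122, 0.992, 0.001, 0.001]
wrist_force: [0.1, 0.6, 0.2]
gripper_width: 0.0856
finger_force: 0.0
```

Run:
```python
from h import *
s=np.load('w1st.npy'); C=cam('wrist',dict(tcp_pos=s[:3],tool_rot=s[3:]))
th=np.radians(19.4);M=np.array([[np.cos(th),-np.sin(th)],[np.sin(th),np.cos(th)]]); o=np.array([.5685,.185])-M@[.034,.058]
print('org',o)
for c,p in((C,(288.5,210.6)),(cam('top'),(265.2,189.7))):
  q=cast(c,[p],.025)[0]; print('pin',q,'bender',M.T@(q-o))
st=ctrl.read_state(); im=ctrl.capture('wrist')[:,:,::-1].copy(); cv2.imwrite('pics/w2.png',im); C=cam('wrist',st)
H,S,V=cv2.split(cv2.cvtColor(im,cv2.COLOR_BGR2HSV))
for t in(150,185,200):
  for c in blobs((S<50)&(V>t),800)[:3]: print(t,cv2.boundingRect(c),rect(cast(C,c.reshape(-1,2),.028)))
go(.4497,-.2735,.005,75.8)
```

```text
org [0.55569578 0.11899961]
pin [0.61275696 0.07944461] bender [ 0.04068277 -0.05626268]
pin [0.61030436 0.07609323] bender [ 0.03725622 -0.05860911]
150 (0, 264, 141, 102) (array([ 510.6, -570.2]), array([ 57.2, 189.4]), 13.73)
150 (288, 159, 58, 62) (array([ 449.1, -273.3]), array([51.8, 57.1]), 75.94)
150 (578, 157, 62, 67) (array([518.6,  -4.3]), array([40.7, 60.4]), 19.12)
185 (288, 160, 58, 61) (array([ 449.5, -273.3]), array([51.3, 56.2]), 75.94)
t 3.33 tcp [ 0.4512 -0.2722  0.151 ] yang 75.93 tilt [-0.0016  0.0014 -1.    ] shift [ 0.0046 -0.006   0.4865] turn 0.0007 rows 2.3 F [-0.09  0.02  0.49] w 0.0856 ff 0.0
```

View pics/w2.png

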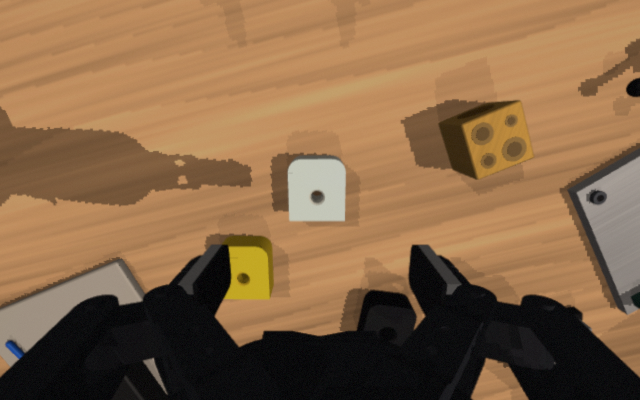

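The loose shoe is at (317,190) in the wrist view, with nose up (towards the robot). The yellow shoe at (248,268) and the black one are well clear of the fingers' path. I'm descending.

Request:
jog_arm([
  [1,[-0.005,-0.007,0.3],0],
  [1,[-0.005,-0.007,0.3],0],
  [1,[-0.005,-0.007,0.42],0],
  [1,[-0.005,-0.007,0.42],0],
  [1,[-0.005,-0.007,0.48],0],
  [1,[-0.005,-0.007,0.48],0],
  [1,[-0.005,-0.007,0.48],0],
])

```text
t: 4.2
tcp_pos: [0.4509, -0.2775, 0.0071]
tool_rot: [0.125, 0.992, -0.0, 0.001]
wrist_force: [0.4, 0.3, 0.4]
gripper_width: 0.0854
finger_force: 0.0
```

```bash
python3 -c "
from h import *
go(.4526,-.2742,.004,75.8);print(ctrl.hold_point_z)"
```

```text
t 4.2 tcp [ 0.4509 -0.2775  0.0071] yang 75.65 tilt [-1.6e-03 -3.0e-04 -1.0e+00] shift [-0.0027  0.0122  0.0103] turn -0.0008 rows 0.1 F [0.41 0.25 0.37] w 0.0854 ff 0.0
0.0187
```

Request:
jog_arm([
  [1,[-0.003,0.01,0.01],0],
  [0.3,[-0.003,0.01,0.01],0],
  [0,[-0.003,0.01,0.01],0],
  [0,[-0.003,0.01,0.01],0],
  [0,[-0.003,0.01,0.01],0],
  [0,[-0.003,0.01,0.01],0],
  [0,[-0.003,0.01,0.01],0],
], force=40)

```text
t: 5.08
tcp_pos: [0.4522, -0.2748, 0.0036]
tool_rot: [0.125, 0.992, -0.0, 0.0]
wrist_force: [0.3, -1.0, 3.5]
gripper_width: 0.0514
finger_force: 43.7
```

```bash
python3 -c "
from h import *
go(.4526,-.2742,.12,75.8);print(ctrl.hold_point_z)"
```

```text
t 5.08 tcp [ 0.4522 -0.2748  0.0036] yang 75.64 tilt [-8.e-04 -2.e-04 -1.e+00] shift [-0.0011  0.0022 -0.388 ] turn -0.0009 rows 1.9 F [ 0.31 -0.97  3.51] w 0.0514 ff 43.74461950734258
0.0187
```

Request:
jog_arm([
  [0,[0,0,-0.2],0],
  [0,[0,0,-0.38],0],
  [0,[0,0,-0.38],0],
  [0,[0,0.3,-0.38],0],
  [0,[0,0.6,-0.38],-0.06],
  [0,[0,0.8,-0.38],-0.12],
  [0,[0,0.8,-0.38],-0.19],
  [0,[0,0.8,-0.38],-0.19],
  [0,[0,0.8,-0.38],-0.19],
])

```text
t: 6.2
tcp_pos: [0.5098, -0.0426, 0.1157]
tool_rot: [-0.172, 0.985, -0.0, -0.002]
wrist_force: [-0.8, -0.8, -0.3]
gripper_width: 0.0514
finger_force: 43.3
```

```bash
cat >> h.py <<'E'
def bgo(bx,by,z,o=(.5557,.119),yaw=19.4):
    t=np.radians(yaw);M=np.array([[np.cos(t),-np.sin(t)],[np.sin(t),np.cos(t)]])
    s=ctrl.read_state(); print('bender tcp mm',np.round(M.T@(s['tcp_pos'][:2]-o)*1000,1),'Fb',np.round(M.T@s['wrist_force'][:2],1),'mom',np.round(s['moment'],2))
    go(*(np.array(o)+M@np.array([bx,by])/1000),z,90+yaw)
E
python3 -c "
from h import *
bgo(31.5,-57,.075)"
```

```text
bender tcp mm [ -96.9 -137.2] Fb [-1.  -0.5] mom [-0.03  0.02  0.04]
t 6.2 tcp [ 0.5098 -0.0426  0.1157] yang 109.81 tilt [ 3.7e-03  4.0e-04 -1.0e+00] shift [-0.4305  0.2641  0.1342] turn 0.0023 rows 2.5 F [-0.76 -0.82 -0.3 ] w 0.0514 ff 43.276641704142094
```

Request:
jog_arm([
  [0,[-0.43,0.264,0],0.002],
  [0,[-0.43,0.264,0],0.002],
  [0,[-0.43,0.264,0],0.002],
  [0,[-0.43,0.264,0.1],0.002],
  [0,[-0.43,0.264,0.17],0.002],
  [0,[-0.43,0.264,0.17],0.002],
  [0,[-0.43,0.264,0.17],0.002],
])

```text
t: 7.08
tcp_pos: [0.6063, 0.0746, 0.0668]
tool_rot: [-0.168, 0.986, -0.0, 0.0]
wrist_force: [0.5, 0.4, 0.1]
gripper_width: 0.0511
finger_force: 43.2
```

Run:
```python
from h import *
bgo(31.5,-57,.034)
st=ctrl.read_state(); im=ctrl.capture('wrist')[:,:,::-1].copy(); cv2.imwrite('pics/w3.png',im); C=cam('wrist',st)
H,S,V=cv2.split(cv2.cvtColor(im,cv2.COLOR_BGR2HSV))
for c in blobs((S<50)&(V>185),800)[:3]: print(cv2.boundingRect(c),[rect(cast(C,c.reshape(-1,2),z)) for z in(.04,st['tcp_pos'][2]+.0245)])
```

```text
bender tcp mm [ 33.  -58.7] Fb [0.6 0.3] mom [-0.01 -0.03  0.03]
t 7.08 tcp [0.6063 0.0746 0.0668] yang 109.33 tilt [-6.e-04 -1.e-03 -1.e+00] shift [0.005  0.0057 0.1093] turn -0.0004 rows 0.5 F [0.46 0.43 0.08] w 0.0511 ff 43.248778358101845
(461, 120, 118, 156) [(array([549.9, 181.1]), array([99.7, 69. ]), 27.12), (array([547.5, 142.2]), array([69.4, 48. ]), 27.12)]
(260, 251, 118, 75) [(array([643.5,  88.8]), array([53.7, 74.1]), 19.15), (array([612.7,  78. ]), array([37.4, 51.6]), 19.15)]
(352, 169, 78, 76) [(array([578.2, 110. ]), array([47.9, 44.5]), 23.0), (array([567.2,  92.7]), array([33.3, 31. ]), 23.0)]
```

View pics/w3.png

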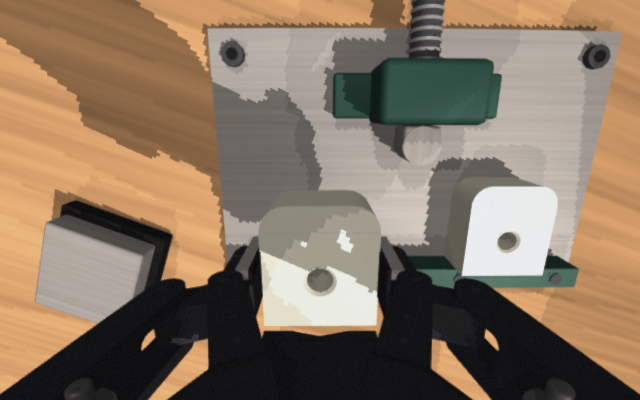

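The shoe is held square. Its hole is at (320,281), the left shoe's hole is at (508,240), and the fingers are clear of the left shoe. I'll compute the offset between the holes.

Run:
```python
from h import *
im=cv2.imread('pics/w3.png'); st=ctrl.read_state(); C=cam('wrist',st)
t=np.radians(19.4);M=np.array([[np.cos(t),-np.sin(t)],[np.sin(t),np.cos(t)]])
a=cast(C,[(320,280)],.0912)[0]; b=cast(C,[(508,240)],.04)[0]
print('held hole in bender axes rel tcp',M.T@(a-st['tcp_pos'][:2])*1000,'left hole world',b,'expected',np.array([.5557,.119])+M@[.04,.058])
bgo(32,-57,.0315)
```

```text
held hole in bender axes rel tcp [2.56730749 1.08669269] left hole world [0.5735789  0.18688273] expected [0.57416356 0.18699336]
bender tcp mm [ 33.5 -58.4] Fb [ 0.5 -0.1] mom [ 0.02  0.02 -0.02]
t 7.12 tcp [0.6067 0.0751 0.0673] yang 109.37 tilt [-1.7e-03 -9.0e-04 -1.0e+00] shift [0.0052 0.0047 0.1194] turn -0.0002 rows 0.6 F [ 0.5   0.04 -0.69] w 0.0513 ff 43.24874700978398
```

Request:
jog_arm([
  [0,[0.005,0,0.05],0],
  [0,[0.005,-0.01,0.1],0],
  [0,[0.005,-0.01,0.115],0],
  [0,[0.005,-0.01,0.115],0],
  [0,[0.005,-0.01,0.115],0],
])

```text
t: 7.75
tcp_pos: [0.6058, 0.0731, 0.0321]
tool_rot: [-0.169, 0.986, 0.0, 0.0]
wrist_force: [0.0, -0.0, -2.0]
gripper_width: 0.0512
finger_force: 43.3
```

```bash
python3 -c "
from h import *
bgo(36.5,-61,.0315)"
```

```text
bender tcp mm [ 32.  -59.9] Fb [ 0. -0.] mom [-0.02 -0.03 -0.02]
t 7.75 tcp [0.6058 0.0731 0.0321] yang 109.5 tilt [-9.e-04 -1.e-04 -1.e+00] shift [-0.0148 -0.0035  0.0021] turn 0.0005 rows 0.1 F [ 0.04 -0.01 -2.  ] w 0.0512 ff 43.26735494658351
```

Now I push towards the fence in small steps to feel for contact.

Request:
jog_arm([
  [0,[-0.005,-0.003,0],0],
  [0,[-0.01,-0.003,0],0],
  [0,[-0.013,-0.003,0],0],
  [0,[-0.013,-0.003,0],0],
])

```text
t: 8.25
tcp_pos: [0.6095, 0.0735, 0.0319]
tool_rot: [-0.169, 0.986, 0.0, 0.0]
wrist_force: [0.0, 0.3, -1.0]
gripper_width: 0.0514
finger_force: 43.3
```

```bash
python3 -c "
from h import *
bgo(36.5,-61,.0315)"
```

```text
bender tcp mm [ 35.6 -60.8] Fb [0.1 0.3] mom [ 0.02  0.02 -0.04]
t 8.25 tcp [0.6095 0.0735 0.0319] yang 109.5 tilt [-2.e-04 -0.e+00 -1.e+00] shift [-0.0029 -0.0007  0.0012] turn 0.0005 rows 0.0 F [ 0.01  0.31 -0.97] w 0.0514 ff 43.267658706754446
```

Request:
jog_arm([
  [0,[-0.003,0,0],0],
  [0,[-0.003,0,0],0],
  [0,[-0.003,0,0],0],
])

```text
t: 8.62
tcp_pos: [0.6101, 0.0736, 0.0317]
tool_rot: [-0.169, 0.986, -0.0, -0.0]
wrist_force: [0.2, 0.1, -2.5]
gripper_width: 0.0515
finger_force: 43.3
```

Request:
jog_arm([
  [0,[-0.003,0,0],0],
  [0,[-0.003,0,0],0],
  [0,[-0.003,0,0],0],
])

```text
t: 9.0
tcp_pos: [0.6102, 0.0737, 0.0315]
tool_rot: [-0.169, 0.986, 0.0, -0.001]
wrist_force: [-3.5, -1.6, 0.1]
gripper_width: 0.0513
finger_force: 43.4
```

Request:
jog_arm([
  [0,[-0.002,0,0],0],
  [0,[-0.002,0,0],0],
  [0,[-0.002,0,0],0],
])

```text
t: 9.38
tcp_pos: [0.6102, 0.0737, 0.0314]
tool_rot: [-0.169, 0.986, -0.0, -0.002]
wrist_force: [-5.5, -1.4, 1.0]
gripper_width: 0.0515
finger_force: 43.6
```

```bash
python3 -c "
from h import *
bgo(36.5,-61,.0315)"
```

```text
bender tcp mm [ 36.4 -60.8] Fb [-5.7  0.5] mom [-0.3   1.02 -0.08]
t 9.38 tcp [0.6102 0.0737 0.0314] yang 109.47 tilt [ 3.1e-03  5.0e-04 -1.0e+00] shift [-0.0003 -0.0007 -0.0003] turn 0.0004 rows 0.0 F [-5.55 -1.38  1.03] w 0.0515 ff 43.551264982670546
```

Fence contact at bender x=36.4 (as predicted). I'll ease off slightly and descend onto the pin.

Request:
jog_arm([
  [0,[0.002,0,0.004],0],
  [0,[0.002,0,0.007],0],
  [0,[0.002,0,0.007],0],
])

```text
t: 9.75
tcp_pos: [0.6102, 0.0736, 0.0293]
tool_rot: [-0.169, 0.986, -0.0, -0.001]
wrist_force: [-5.5, -0.6, 1.2]
gripper_width: 0.0512
finger_force: 43.5
```

Request:
jog_arm([
  [0,[0,0,0.002],0],
  [0,[0,0,0.003],0],
  [0,[0,0,0.003],0],
])

```text
t: 10.12
tcp_pos: [0.6103, 0.0736, 0.0287]
tool_rot: [-0.169, 0.986, -0.0, -0.001]
wrist_force: [-4.6, -1.4, 1.9]
gripper_width: 0.0511
finger_force: 43.7
```

```bash
python3 -c "
from h import *
bgo(36.5,-61,.0286)"
```

```text
bender tcp mm [ 36.4 -61. ] Fb [-4.8  0.2] mom [-0.35  1.14 -0.15]
t 10.12 tcp [0.6103 0.0736 0.0287] yang 109.46 tilt [ 1.8e-03  2.0e-04 -1.0e+00] shift [-0.0003 -0.0002  0.0002] turn 0.0004 rows 0.0 F [-4.63 -1.45  1.95] w 0.0511 ff 43.66928234696388
```

Request:
jog_arm([
  [0,[0,0,0.002],0],
  [0,[0,0,0.002],0],
  [0,[0,0,0.002],0],
])

```text
t: 10.5
tcp_pos: [0.6102, 0.0736, 0.0285]
tool_rot: [-0.169, 0.986, 0.0, -0.001]
wrist_force: [-6.9, -1.7, 3.2]
gripper_width: 0.0513
finger_force: 43.9
```

Request:
jog_arm([
  [0,[0,0,0.002],0],
  [0,[0,0,0.002],0],
  [0,[0,0,0.002],0],
])

```text
t: 10.88
tcp_pos: [0.6103, 0.0736, 0.0284]
tool_rot: [-0.169, 0.986, 0.0, -0.001]
wrist_force: [-7.8, -1.1, 5.7]
gripper_width: 0.0513
finger_force: 44.2
```

The shoe is resting on the pin (z 28.4 mm, about 5 N). I'll nudge it along +y.

Request:
jog_arm([
  [0,[0.0015,0.002,0],0],
  [0,[0.0015,0.004,0],0],
  [0,[0.0015,0.006,0],0],
  [0,[0.0015,0.006,0],0],
])

```text
t: 11.38
tcp_pos: [0.6102, 0.0737, 0.0284]
tool_rot: [-0.169, 0.986, -0.001, -0.0]
wrist_force: [-5.6, -2.8, 4.9]
gripper_width: 0.0514
finger_force: 43.9
```

Request:
jog_arm([
  [0,[0,0.002,0],0],
  [0,[0,0.004,0],0],
  [0,[0,0.004,0],0],
])

```text
t: 11.75
tcp_pos: [0.6102, 0.0737, 0.0284]
tool_rot: [-0.168, 0.986, -0.002, 0.0]
wrist_force: [-4.8, -4.2, 3.1]
gripper_width: 0.0512
finger_force: 43.8
```

```bash
python3 -c "
from h import *
bgo(36.5,-57,.0286)"
```

```text
bender tcp mm [ 36.4 -60.8] Fb [-6.  -2.4] mom [-0.91  0.99 -0.11]
t 11.75 tcp [0.6102 0.0737 0.0284] yang 109.37 tilt [ 0.     -0.0034 -1.    ] shift [-0.0003  0.0127 -0.0008] turn -0.0002 rows 0.1 F [-4.83 -4.23  3.13] w 0.0512 ff 43.804977647960186
```

Request:
jog_arm([
  [0,[0.002,0,-0.001],0],
  [0,[0.002,0,-0.001],0],
  [0,[0.002,0,-0.001],0],
])

```text
t: 12.12
tcp_pos: [0.6102, 0.0738, 0.0285]
tool_rot: [-0.168, 0.986, -0.002, 0.001]
wrist_force: [-2.8, -4.6, 1.7]
gripper_width: 0.0511
finger_force: 43.6
```

```bash
python3 -c "
from h import *
bgo(36.5,-57,.0286)"
```

```text
bender tcp mm [ 36.4 -60.7] Fb [-4.1 -3.4] mom [-1.04  0.65 -0.14]
t 12.12 tcp [0.6102 0.0738 0.0285] yang 109.38 tilt [-0.0011 -0.0035 -1.    ] shift [-0.0004  0.0123 -0.0003] turn -0.0001 rows 0.1 F [-2.78 -4.58  1.73] w 0.0511 ff 43.61173113808036
```

Request:
jog_arm([
  [0,[0.003,0.002,0],0],
  [0,[0.003,0.003,0],0],
  [0,[0.003,0.003,0],0],
])

```text
t: 12.5
tcp_pos: [0.6085, 0.0782, 0.0279]
tool_rot: [-0.17, 0.985, 0.0, 0.001]
wrist_force: [-0.3, -1.6, -1.0]
gripper_width: 0.0512
finger_force: 43.3
```

Request:
jog_arm([
  [0,[0,0.002,0],0],
  [0,[0,0.003,0],0],
  [0,[0,0.003,0],0],
])

```text
t: 12.88
tcp_pos: [0.6083, 0.0783, 0.0281]
tool_rot: [-0.169, 0.986, 0.0, 0.001]
wrist_force: [0.8, -1.1, -2.7]
gripper_width: 0.051
finger_force: 43.2
```

```bash
python3 -c "
from h import *
bgo(36.5,-57,.0286)"
```

```text
bender tcp mm [ 36.1 -55.9] Fb [ 0.4 -1.3] mom [-0.2  -0.27 -0.01]
t 12.88 tcp [0.6083 0.0783 0.0281] yang 109.51 tilt [-1.6e-03 -1.0e-04 -1.0e+00] shift [-0.0012 -0.0037 -0.0017] turn 0.0006 rows 0.0 F [ 0.83 -1.07 -2.68] w 0.051 ff 43.232909850776196
```

Request:
jog_arm([
  [0,[-0.001,0,0.002],0],
  [0,[-0.001,0,0.003],0],
  [0,[-0.001,0,0.003],0],
])

```text
t: 13.25
tcp_pos: [0.6083, 0.0781, 0.0272]
tool_rot: [-0.169, 0.986, 0.0, 0.0]
wrist_force: [1.1, -1.2, 0.1]
gripper_width: 0.0515
finger_force: 43.3
```

```bash
python3 -c "
from h import *
bgo(36.5,-57,.0286)"
```

```text
bender tcp mm [ 36.  -56.1] Fb [ 0.7 -1.5] mom [-0.16 -0.23  0.02]
t 13.25 tcp [0.6083 0.0781 0.0272] yang 109.49 tilt [-8.e-04 -1.e-04 -1.e+00] shift [-0.0018 -0.0031 -0.0047] turn 0.0005 rows 0.0 F [ 1.14 -1.2   0.11] w 0.0515 ff 43.29433210194111
```

The shoe is now below the pin-top height with no vertical load, so it is dropping onto the pin. I'll lower it gently.

Request:
jog_arm([
  [0,[-0.001,-0.003,0.003],0],
  [0,[-0.001,-0.003,0.006],0],
  [0,[-0.001,-0.003,0.01],0],
  [0,[-0.001,-0.003,0.01],0],
])

```text
t: 13.75
tcp_pos: [0.6081, 0.0775, 0.0237]
tool_rot: [-0.169, 0.986, 0.0, -0.0]
wrist_force: [-0.7, -0.2, -1.4]
gripper_width: 0.0512
finger_force: 43.3
```

```bash
python3 -c "
from h import *
bgo(36.5,-57,.0286)"
```

```text
bender tcp mm [ 35.6 -56.6] Fb [-0.7  0.1] mom [ 0.01 -0.01  0.03]
t 13.75 tcp [0.6081 0.0775 0.0237] yang 109.5 tilt [ 7.e-04  5.e-04 -1.e+00] shift [-0.0029 -0.0014 -0.0164] turn 0.0005 rows 0.1 F [-0.71 -0.16 -1.36] w 0.0512 ff 43.26408538967371
```

Request:
jog_arm([
  [0,[-0.002,0,0.005],0],
  [0,[-0.002,0,0.01],0],
  [0,[-0.002,0,0.015],0],
  [0,[-0.002,0,0.02],0],
  [0,[-0.002,0,0.023],0],
  [0,[-0.002,0,0.023],0],
])

```text
t: 14.5
tcp_pos: [0.6088, 0.0773, 0.0169]
tool_rot: [-0.169, 0.986, -0.0, -0.0]
wrist_force: [-1.4, -0.8, -2.2]
gripper_width: 0.0515
finger_force: 43.3
```

Request:
jog_arm([
  [0,[0,0,0.003],0],
  [0,[0,0,0.005],0],
  [0,[0,0,0.005],0],
])

```text
t: 14.88
tcp_pos: [0.6088, 0.0773, 0.0157]
tool_rot: [-0.169, 0.986, -0.0, -0.0]
wrist_force: [-2.6, 0.5, 0.4]
gripper_width: 0.0513
finger_force: 43.5
```

```bash
python3 -c "
from h import *
bgo(36.5,-57,.0156)"
```

```text
bender tcp mm [ 36.3 -57. ] Fb [-2.2  1.3] mom [-0.12  0.44 -0.05]
t 14.88 tcp [0.6088 0.0773 0.0157] yang 109.48 tilt [ 5.e-04  1.e-04 -1.e+00] shift [-0.0007 -0.0001  0.0002] turn 0.0005 rows 0.0 F [-2.55  0.52  0.41] w 0.0513 ff 43.498005755245686
```

Against the fence and close to the bed; I'll press lightly until it's seated.

Request:
jog_arm([
  [0,[-0.001,0,0.003],0],
  [0,[-0.001,0,0.004],0],
  [0,[-0.001,0,0.004],0],
])

```text
t: 15.25
tcp_pos: [0.6088, 0.0773, 0.0156]
tool_rot: [-0.169, 0.986, 0.0, -0.001]
wrist_force: [-6.5, -0.4, 7.4]
gripper_width: 0.0512
finger_force: 44.4
```

Request:
jog_arm([
  [0,[0,0,0.004],0],
  [0,[0,0,0.006],0],
  [0,[0,0,0.006],0],
])

```text
t: 15.62
tcp_pos: [0.6088, 0.0773, 0.0156]
tool_rot: [-0.169, 0.986, 0.0, -0.0]
wrist_force: [-8.9, -0.6, 16.3]
gripper_width: 0.0514
finger_force: 45.4
```

```bash
python3 -c "
from h import *
bgo(36.5,-57,.0156)"
```

```text
bender tcp mm [ 36.3 -57. ] Fb [-8.6  2.4] mom [-0.35  1.84 -0.02]
t 15.62 tcp [0.6088 0.0773 0.0156] yang 109.48 tilt [ 8.e-04  7.e-04 -1.e+00] shift [-0.0008  0.     -0.    ] turn 0.0005 rows 0.0 F [-8.9  -0.6  16.25] w 0.0514 ff 45.36858284845948
```

Seated: z is exactly at bed height and the reaction is firm. I'll relax the load, open and retreat.

Request:
jog_arm([
  [0,[0.002,0,-0.009],0],
  [0,[0.002,0,-0.009],0],
  [0.3,[0.002,0,-0.009],0],
  [0.6,[0.002,0,-0.009],0],
  [1,[0.002,0,-0.009],0],
  [1,[0.002,0,-0.009],0],
  [1,[0.002,0,-0.009],0],
  [1,[0.002,0,-0.009],0],
])

```text
t: 16.62
tcp_pos: [0.6089, 0.0773, 0.0153]
tool_rot: [-0.169, 0.986, -0.0, 0.0]
wrist_force: [0.3, 0.1, -0.8]
gripper_width: 0.0855
finger_force: 0.0
```

Request:
jog_arm([
  [1,[0.002,0,-0.06],0],
  [1,[0.002,0,-0.15],0],
  [1,[0.002,0,-0.35],0],
  [1,[0.002,0,-0.5],0],
  [1,[0.05,0,-0.6],0],
  [1,[0.05,0,-0.6],0],
  [1,[0.05,0,-0.6],0],
])

```text
t: 17.5
tcp_pos: [0.5944, 0.0725, 0.1953]
tool_rot: [-0.169, 0.986, 0.0, -0.0]
wrist_force: [-0.6, 0.3, -0.2]
gripper_width: 0.0852
finger_force: 0.0
```

Run:
```python
from h import *
bgo(36.5,-57,.2)
st=ctrl.read_state(); im=ctrl.capture('wrist')[:,:,::-1].copy(); cv2.imwrite('pics/w4.png',im); C=cam('wrist',st)
H,S,V=cv2.split(cv2.cvtColor(im,cv2.COLOR_BGR2HSV))
t=np.radians(19.4);M=np.array([[np.cos(t),-np.sin(t)],[np.sin(t),np.cos(t)]])
for c in blobs((S<40)&(V>195),700)[:4]:
  p=cast(C,c.reshape(-1,2),.04); r=rect(p); print(cv2.boundingRect(c),r,M.T@(r[0]/1000-[.5557,.119]))
a=cv2.resize(im[100:300,200:450],None,fx=3,fy=3); cv2.imwrite('pics/crop4.png',a[:590])
```

```text
bender tcp mm [ 21.  -56.7] Fb [-0.5  0.5] mom [0.03 0.06 0.03]
t 17.5 tcp [0.5944 0.0725 0.1953] yang 109.49 tilt [-0.e+00  4.e-04 -1.e+00] shift [-0.0516 -0.0009 -0.0156] turn 0.0005 rows 0.3 F [-0.64  0.26 -0.24] w 0.0852 ff 0.0
(404, 170, 53, 53) (array([568.4, 184.8]), array([55.5, 50.8]), 19.44) [0.03383513 0.0578456 ]
(294, 170, 51, 52) (array([606. ,  77.1]), array([54.2, 50.9]), 19.52) [ 0.03352655 -0.05622873]
```

View pics/crop4.png

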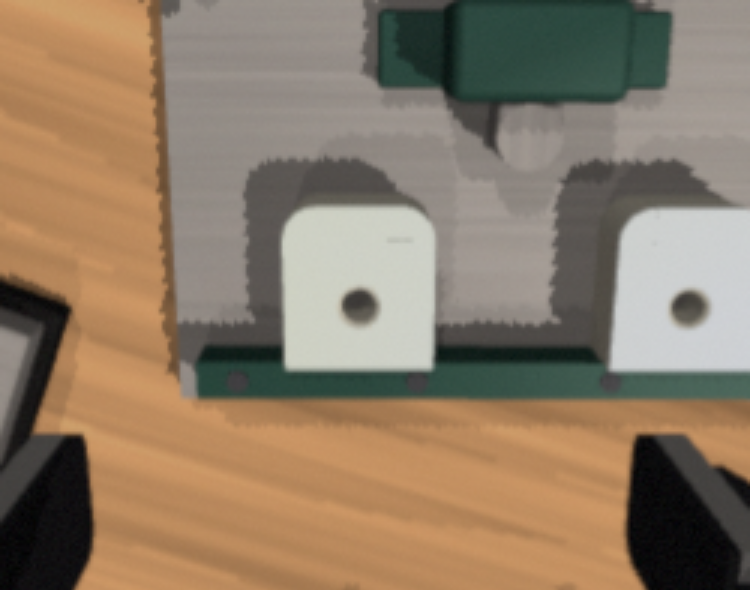

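The right shoe (crop hole at (360,306)) sits square against the fence beside the left one (hole at (689,308)) and at the same height. The gripper is open and clear.

```bash
python3 -c "
from bench import ctrl
print(ctrl.job_done())"
```

```text
the job is handed in; nothing more can be done
None
```

The white shoe is fitted over the right pin, flat on the bed with its back against the fence and its nose towards the screw; I let go of it, backed the arm off clear, and handed the job in at about 17.5 s.

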